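# Level a bench-top stock shelf with a spirit level

## Task

Lay the spirit level lengthways on the small shelf's board, upright and flat on it, and only then turn the wing knob of the levelling foot until the bubble sits between the two lines. Finish while holding the level pressed down onto the board with a steady push of about 10 N (anything from 5 to 35 N), the bubble still between the lines: do not let go at the end, and leave the tape, elbow and carton where they are.

Things in the scene. Friction and masses are not known exactly. Their poses are not given: they have to be found in the camera images.
- level: Loose aluminium spirit level, 203 mm long (x), 26 wide (y), 40 high (z), 0.2-0.3 kg, upright on the bench. Origin: centre of underside. From x = -100 to +2 mm it is solid and flat-topped: grip it there across the 26 mm, and press there. From x = +2 to +86 mm a green vial 18 mm thick lies in a cut-out of the top, vial top 38 mm up, middle at x = +44 mm. May lie either way round on the board.
- bubble (a joint): Offset of the pale 16 mm bubble from the vial's middle, m, positive to the level's +x end; range -0.026 to 0.026. It goes to the higher end, 0.5 mm per mrad of tilt, and takes 1.5 s to settle. Two black ring lines have inner edges 10.5 mm either side of the vial's middle: between the lines means within 2.5 mm of 0.
- deck: The shelf's wooden board with steel rim, 155 mm across (x), 322 long (y), top about 0.105 m above the bench. Origin on its hinge at the +y end; board from y = -16 to -339 mm; top face 15 mm above the origin. It tilts about its x axis, moved only by the knob; its knob end (-y) starts 13 to 44 mrad too low. The whole shelf is fixed to the bench, turned up to 17 degrees.
- deck_mid (a point): Point on the top face of the board, halfway across, 143 mm from the hinge and 155 mm from the knob's axis: a good place for the level's middle. y along the board towards the hinge, z normal to the face (vertical when the board is level).
- knob (a joint): Angle of the wing knob on the upright spindle of the levelling foot, rad, growing clockwise seen from above; range 0 to 5, starts at 0.6 to 1.2. Clockwise raises the knob end of the board, 15 mrad of tilt per rad; the knob keeps its height. The level setting varies, about 2 to 3.6 rad. It stays where it is left; 0.15 N m to turn.
- knob_grip (a point): Grip point of the wing knob, on its vertical axis, 0.184 m above the bench. The wing is a black bar 52 mm long (point's x), 14 thick (its y), 28 high: top 12 mm above this point, underside 16 mm below, over a hub 26 mm across and 10 mm high. About 50 mm free between hub and board.
- tape: Bystander: grey roll of tape lying flat, 96 mm across, 24 mm high; origin centre of underside.
- elbow: Bystander: white plastic pipe elbow, two arms 60 mm long along its +x and +y, 42 mm thick; origin under the corner.
- carton: Bystander: cardboard carton 90 x 120 x 70 mm; origin centre of underside.
Mind the look-alikes: they are no part of the job. There is more than one size of the level; the one meant has the size given above.

How it is judged:
On the way, in this order (a step that is already met when the one before it is completed fails the run):
1. the level lies flat and lengthways on the board, before it has been levelled (x of level in the frame of deck_mid between -0.06 and 0.06 m and y of level in the frame of deck_mid between -0.07 and 0.07 m and z of level in the frame of deck_mid between -0.003 and 0.004 m and angle between the x axis of level and the y axis of deck_mid, either way round below 0.2 rad and angle between the z axis of level and the z axis of deck_mid, either way round below 0.015 rad and angle between level's own z axis and vertical below 0.2 rad and angle between deck_mid's own z axis and vertical above 0.0105 rad), for 0.2 s.
2. the knob has brought the board level and the bubble sits between the lines (x of level in the frame of deck_mid between -0.06 and 0.06 m and y of level in the frame of deck_mid between -0.07 and 0.07 m and z of level in the frame of deck_mid between -0.003 and 0.004 m and angle between the x axis of level and the y axis of deck_mid, either way round below 0.2 rad and angle between the z axis of level and the z axis of deck_mid, either way round below 0.015 rad and angle between level's own z axis and vertical below 0.2 rad and value of joint bubble between -0.003 and 0.003 m and angle between deck_mid's own z axis and vertical below 0.009 rad), for 0.2 s.
At the end, for the whole second after the job is handed in: Level flat (15 mrad), upright and lengthways (0.2 rad) on the board, its middle within 60 mm across and 70 mm along of deck_mid; board within 9 mrad of level, bubble within 3 mm of its middle; the robot presses on the level (over 3 N), which bears on the board with 6 to 40 N in all (all of step 2 and contact force between level and deck between 6 and 40 N and contact force between any of the fingers, the arm and level above 3 N); the arm keeps its last pose, push and grip.
It fails at once if the tape is pushed away (more than 30 mm) (distance of tape from where it was at the start of the episode above 0.03 m).
It fails at once if the elbow is pushed away (more than 30 mm) (distance of elbow from where it was at the start of the episode above 0.03 m).
It fails at once if the carton is pushed away (more than 30 mm) (distance of carton from where it was at the start of the episode above 0.03 m).
It also fails if it takes over 69 s, if anything falls off the work surface, if the arm or the gripper's body presses on something with over 40 N, if the wrist force passes 120 N, or if a joint passes its speed limit or range.

## Robot

A 7-joint arm with a two-finger parallel gripper is mounted at the origin on the work surface. World frame = base frame: x ahead of the robot, y to its left, z up, the work surface at z = 0. Lengths are in m, angles in rad, forces in N, time in s.
With the tool pointing down it reaches from about 0.35 to 0.9 m from the base axis. Payload 8.1 kg.
Tool frame: the origin (TCP) lies midway between the tips of the shut fingers; the grasp point (between the pads) lies 19 mm behind it; z points along the fingers, y is the direction in which the jaws open and shut (so a half turn about z gives the same grasp; the last joint's range is limited). The gripper opens to 92 mm and grips with 3 to 60 N. Pads are 19 mm wide; open, the fingers measure 130 mm over their backs; the gripper's body (75 mm by 190 mm) begins 47 mm behind the grasp point.
Start: joints at [1.064, 0.434, 0.025, 1.573, -0.012, 1.134, -0.075], TCP at [0.246, -0.575, 0.193] pointing down, gripper open.
Joint ranges: [-2.62, 2.62], [-0.44, 2.09], [-1.27, 1.32], [0.08, 2.57], [-1.32, 4.46], [0.12, 2], [-2.74, 2.74]. Speed limits (rad/s): [2.22, 2.22, 3.01, 3.01, 3.14, 3.14, 3.14].

## Interface

Orientations are given as a rotation vector (axis times angle).
In Python, from cell import monitor, get_image, get_calibration, workorder, look_for, masks_of gives the robot as it stands.
- The arm moves only by the shell command python3 -m crank 'ROWS' [FORCE]. ROWS is JSON, a list of rows, each a list of 3 entries, a list of its own where there are three numbers: the shift along the tool's x, y, z in cm, then the turn about the tool's z in degrees, then the closure in counts, from 0 (fully open) to 255 (shut). A call has 1 to 5 rows; each row shifts and turns the commanded pose from where the row before left it, along the tool's axes as they then stand; what a row does not reach is not made up. A row lasts 1/10 s, in which the tool goes at most 50 mm and 8.59 degrees, less where a joint would pass 70% of its speed; a pose out of reach is approached as far as the arm can. A call with a gripper value outside its range is refused whole. The fingers move at their own pace and stop on an object; FORCE is the grip in N (left out, the last holds). Time passes only in rows, so rows that do not move let the fingers close. It gives the time, the measured TCP pose, the force and the opening at its end, in the units of the state.
- monitor.observe(): the state, without advancing time (a new reading comes with each control period).
- get_image(name): name is "scene" or "top"; returns (picture, depth): 420x560x3 uint8, red, green, blue; 420x560 float32, m along the optical axis (not along the pixel's ray), 0 where there is no reading.
- get_calibration(name): a dict with "fx", "fy", "cx", "cy" (pixels), "R" (3x3) and "t" (3): a world point X has camera coordinates R X + t. Camera axes: x right, y down, z forward; pixel columns grow to the right and rows downward; lengths in m; the calibration is good to about 2 mm. A picture is of the moment at which its call begins. get_calibration takes no time and is no camera call.
- workorder.sign_off(): hands the job in, once; it reports no verdict.
Trained networks look in the newest picture that a camera, given by its name, has taken for a name from the list of things; names that differ only in an ending like _2 or _b are one class to them, and where a whole thing is asked for, a point or a joint stands for the part that bears it (a point fixed in the world has none). Each returns a list of dicts, best first, with "score" (0 to 1); they miss things now and then, are a little off and sometimes report something else, mostly with a low value. They report only what shows in the picture. A call takes as long as a camera call. They do not tell look-alikes from the thing itself.
- look_for(label, camera): "location" ([x, y, z] in m, in world coordinates, good to about 4 mm: the middle of the surface that is visible of it).
- masks_of(label, camera): "region" (420x560 bool, what is visible of it).
The state is a dict: "clock": time; "joints": joint angles; "dq": joint speeds; "joint_efforts": joint torques, N m; "position": TCP position; "ee_rot": TCP orientation; "force": force on the tool from outside, world axes, zero at the start; "ft_torque": the same for the moment, N m; "width": opening from 0.0 (shut) to 1.0 (fully open).
Only numpy, scipy, OpenCV 4.12 (cv2) and the standard library are available. Lean on these libraries where they do the work, as an engineer would, in place of code of your own. Each camera call takes 0.05 s, during which the arm holds its last target.

## Working session

There is one attempt and no reset: what is moved stays moved. The work goes in short steps, Python scripts to look and compute and a shell command to move; the robot and the scene stay as the last step left them, time stands still between calls to the robot, and variables do not carry over. Pictures are saved under pics/ and viewed, and the job is handed in when it is done.

```bash
ls; mkdir -p pics
python3 - <<'E'
from cell import *
import cv2
print(monitor.observe())
for n in("scene","top"):
    p,d=get_image(n); cv2.imwrite(f"pics/{n}0.png",p[:,:,::-1]); c=get_calibration(n); print(n,c)
for l in("level","deck","knob","tape","elbow","carton"):
    for n in("scene","top"):
        print(l,n,[(round(r["score"],2),[round(float(v),3) for v in r["location"]]) for r in look_for(l,n)])
E
```

```text
pics
{'clock': 0.0, 'joints': array([ 1.06440528,  0.4352291 ,  0.02500219,  1.5740934 , -0.01153483,
        1.1340041 , -0.07508603]), 'dq': array([-2.56243363e-05,  1.08346799e-03,  3.49900053e-04,  4.75151249e-04,
       -5.31138382e-04,  1.80886875e-04, -1.09846354e-03]), 'joint_efforts': array([ 6.83903163e-04, -6.67859387e+01,  9.85240303e-01, -3.14464688e+01,
       -6.05826778e-02,  4.30481276e-02,  1.18396879e-04]), 'position': array([ 0.24525011, -0.57425825,  0.19204301]), 'ee_rot': array([-3.07632744e+00, -6.29588031e-01,  8.27510938e-04]), 'force': array([-0.51863571, -0.14409804,  0.40427924]), 'ft_torque': array([ 0.01915281, -0.03220998, -0.02515444]), 'width': 0.9978004390235115}
scene {'fx': 500.2180657552571, 'fy': 500.2180657552571, 'cx': 274.37790888725493, 'cy': 210.84852487220013, 'R': array([[-0.63919981,  0.76902823, -0.00437873],
       [ 0.56560751,  0.46624778, -0.6802214 ],
       [-0.52106789, -0.43727404, -0.73299364]]), 't': array([ 0.35812246, -0.21701935,  1.64416456])}
top {'fx': 392.6161431590191, 'fy': 392.6161431590191, 'cx': 279.0387156647974, 
[... 256 characters left out ...]
, -0.158, 0.018]), (0.68, [0.449, -0.294, 0.029]), (0.65, [0.423, -0.446, 0.027])]
level top [(0.92, [0.444, -0.304, 0.039]), (0.58, [0.419, -0.454, 0.024]), (0.5, [0.364, -0.163, 0.03])]
deck scene [(0.97, [0.583, 0.089, 0.105])]
deck top [(0.62, [0.568, 0.068, 0.104]), (0.19, [0.599, 0.41, 0.071])]
knob scene [(0.79, [0.6, -0.048, 0.182])]
knob top [(0.52, [0.587, -0.047, 0.193])]
tape scene [(0.59, [0.38, 0.422, 0.021])]
tape top [(0.93, [0.372, 0.417, 0.024])]
elbow scene [(0.74, [0.76, -0.285, 0.036])]
elbow top [(0.59, [0.745, -0.299, 0.042]), (0.42, [0.57, 0.07, 0.099])]
carton scene [(0.79, [0.622, 0.42, 0.072])]
carton top [(0.7, [0.601, 0.409, 0.07]), (0.42, [0.374, 0.413, 0.024])]
```

View pics/scene0.png

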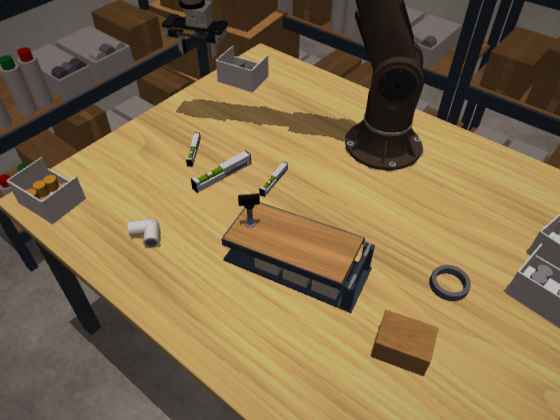

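View pics/top0.png

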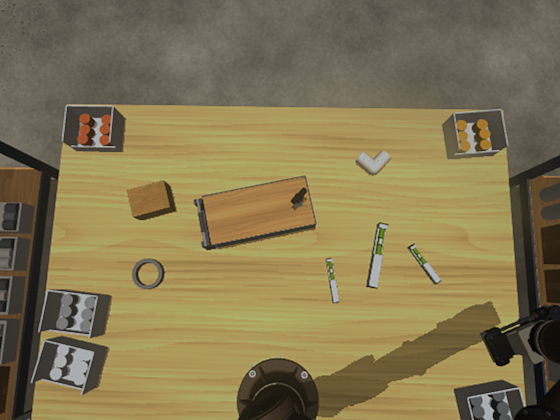

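The picture shows three levels; the long one (top px ~(377,255), green vial at the far end, row 235) is about 0.2 m long. The shelf has its knob at top px (299,197) and its hinge end at (203,222). Next I'll measure exact poses.

```bash
cat > h.py <<'E'
from cell import *
import cv2, numpy as np
from scipy.spatial.transform import Rotation as Ro
def cloud(n,d):
    c=get_calibration(n); v,u=np.mgrid[:420,:560]
    P=np.stack([(u-c["cx"])/c["fx"]*d,(v-c["cy"])/c["fy"]*d,d],-1)
    return (P-c["t"])@c["R"]
def proj(n,X):
    c=get_calibration(n); q=np.asarray(X)@c["R"].T+c["t"]; return q[...,:2]/q[...,2:]*c["fx"]+[c["cx"],c["cy"]]
def rect(P):
    (x,y),(w,h),a=cv2.minAreaRect((P[:,:2]*1000).astype(np.float32))
    if w<h: w,h,a=h,w,a+90
    return np.round([x/1000,y/1000,w,h,(a+90)%180-90],4)
def tool():
    s=monitor.observe(); R=Ro.from_rotvec(s["ee_rot"]).as_matrix()
    print("t",round(s["clock"],2),"pos",s["position"].round(4),"x",R[:,0].round(3),"y",R[:,1].round(3),"z",R[:,2].round(3),"F",s["force"].round(1),"w",round(s["width"]*92,1),"q",s["joints"].round(2)); return s,R
E
python3 - <<'E'
from h import *
tool()
for n in("top","scene"):
    p,d=get_image(n); C=cloud(n,d)
    for l in("level","deck","knob"):
        for r in masks_of(l,n):
            m=r["region"]&(d>0); P=C[m]
            if len(P)<10: continue
            z=np.percentile(P[:,2],[5,50,95]); 
            t=P[P[:,2]>z[2]-(0.006 if l!="deck" else .03)]
            print(n,l,round(r["score"],2),m.sum(),"z",z.round(3),"rect",rect(P),"top",rect(t))
    big=cv2.resize(p[150:330,180:460] if n=="top" else p[120:310,170:400],None,fx=2.8 if n=="top" else 3,fy=2.8 if n=="top" else 3,interpolation=cv2.INTER_CUBIC)
    cv2.imwrite(f"pics/z_{n}.png",big[:,:,::-1])
E
```

```text
t 0.7 pos [ 0.2455 -0.5748  0.1929] x [ 0.92   0.393 -0.   ] y [ 0.393 -0.92   0.   ] z [-0. -0. -1.] F [ 1.1 -0.4 -0.2] w 92.2 q [ 1.06  0.43  0.03  1.57 -0.01  1.13 -0.08]
top level 0.7 131 z [0.164 0.194 0.199] rect [ 5.96000e-01 -5.27000e-02  5.38191e+01  1.93587e+01 -4.21294e+01] top [  0.5959  -0.0494  48.2625  13.976  -43.3858]
top level 0.67 739 z [0.001 0.037 0.043] rect [  0.4494  -0.3101 213.1525  39.8773  -9.9306] top [  0.4459  -0.3044 203.6111  27.0784 -10.3589]
top level 0.64 286 z [0.009 0.025 0.03 ] rect [  0.3653  -0.1662 137.0686  21.0915   8.9433] top [  0.3651  -0.1645 137.0945  17.8503   9.4945]
top level 0.57 360 z [0.003 0.024 0.03 ] rect [  0.426   -0.4578 139.0276  29.7446  35.4691] top [  0.4234  -0.4538 138.6286  18.8133  35.0031]
top deck 0.69 5441 z [0.093 0.1   0.106] rect [ 5.839000e-01  7.250000e-02  3.523088e+02  1.860029e+02 -7.696590e+01] top [ 5.709000e-01  6.580000e-02  3.210685e+02  1.579837e+02 -7.706560e+01]
scene level 0.84 870 z [0.005 0.03  0.043] rect [  0.4441  -0.3049 207.581   32.9263 -11.0951] top [  0.4441  -0.3057 205.9291  31.201  -11.0558]
scene level 0.83 342 z [0.004 0.023 0.03 ] rect [  0.3651  -0.1713 142.7191  35.5829  10.9061] top [  0.3635  -0.1659 141.5542  22.0507   9.6362]
scene level 0.68 727 z [0.001 0.036 0.044] rect [  0.7522  -0.3109 119.4702  87.3613  49.2091] top [ 0.7619 -0.2957 76.3454 75.2894 50.0107]
scene level 0.47 190 z [0.012 0.025 0.031] rect [  0.4246  -0.4509 142.643   17.5897  34.8166] top [  0.4224  -0.4524 137.3092  17.3375  35.0101]
scene deck 0.85 6627 z [0.088 0.101 0.106] rect [ 5.280000e-01  5.580000e-02  3.233642e+02  2.445724e+02 -7.712540e+01] top [ 5.685000e-01  6.500000e-02  3.233642e+02  1.615651e+02 -7.712540e+01]
```

```bash
ls -la pics
```

```text
total 1380
drwxr-xr-x 2 agent agent   4096 Dec  7 06:46 .
drwxr-xr-x 3 agent agent   4096 Dec  7 06:46 ..
-rw-r--r-- 1 agent agent 331130 Dec  7 06:46 scene0.png
-rw-r--r-- 1 agent agent 325661 Dec  7 06:46 top0.png
-rw-r--r-- 1 agent agent 394333 Dec  7 06:46 z_scene.png
-rw-r--r-- 1 agent agent 345630 Dec  7 06:46 z_top.png
```

```bash
python3 -m crank '[[[3.5,-2.2,0],0,100],[[3.5,-2.2,0],0,100],[[3.5,-2.2,0],0,100],[[3.5,-2.2,0],0,100],[[3.5,-2.2,0],0,100]]' 40; python3 -m crank '[[[3.5,-2.2,0],0,100],[[3.5,-2.2,0],0,100],[[3.5,-2.2,0],0,100],[[0,0,0],8.5,100],[[0,0,0],8.5,100]]';python3 -c "from h import *;tool()"
```

```text
clock: 1.6
position: [0.3641, -0.4035, 0.193]
ee_rot: [3.077, 0.63, 0.0]
force: [0.3, -0.0, 0.1]
width: 0.633
clock: 2.1
position: [0.435, -0.3014, 0.1929]
ee_rot: [-3.137, -0.164, -0.001]
force: [0.0, -1.5, -0.4]
width: 0.609
t 2.1 pos [ 0.435  -0.3014  0.1929] x [0.995 0.104 0.   ] y [ 0.104 -0.995 -0.   ] z [ 0.  0. -1.] F [ 0.  -1.5 -0.4] w 56.0 q [ 0.55  0.28 -0.05  1.8   0.02  1.06 -0.98]
```

View pics/z_top.png

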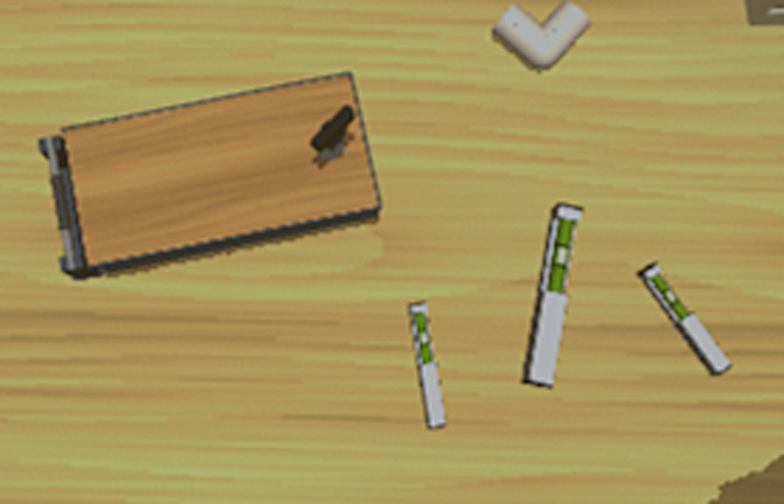

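```bash
python3 -m crank '[[[-0.15,0.1,0],8.3,100],[[0,0,0],8.3,100],[[0,0,4],0,100],[[0,0,4],0,100],[[0,0,4],0,100]]'; python3 -m crank '[[[0,0,3],0,100],[[0,0,2],0,100],[[0,0,1.2],0,100],[[0,0,0],0,100]]';python3 - <<'E'
from h import *
tool()
p,d=get_image("scene")
cv2.imwrite("pics/g1.png",cv2.resize(p[90:250,130:350],None,fx=3,fy=3)[:,:,::-1])
E
```

```text
clock: 2.6
position: [0.4329, -0.3042, 0.072]
ee_rot: [3.128, -0.286, 0.002]
force: [0.3, -0.6, 0.2]
width: 0.615
clock: 3.0
position: [0.4318, -0.3036, 0.0097]
ee_rot: [-3.128, 0.286, 0.003]
force: [-0.6, 0.2, 0.8]
width: 0.611
t 3.0 pos [ 0.4318 -0.3036  0.0097] x [ 0.983 -0.182 -0.002] y [-0.182 -0.983 -0.001] z [-0.002  0.001 -1.   ] F [-0.6  0.2  0.8] w 56.2 q [ 0.52  0.51 -0.01  2.    0.01  0.64 -1.25]
```

View pics/g1.png

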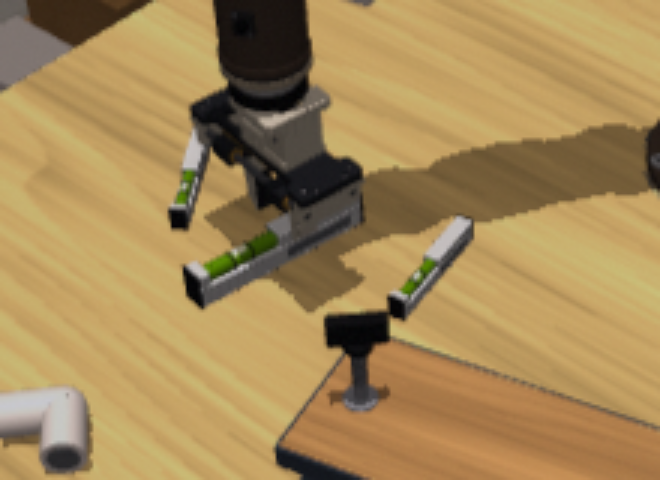

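The gripper straddles the solid half of the long level at about (290,210) in the crop, with the vial clear. Now I'll close and lift.

```bash
python3 -m crank '[[[0,0,0],0,255],[[0,0,0],0,255],[[0,0,0],0,255],[[0,0,0],0,255],[[0,0,0],0,255]]' 45; python3 -m crank '[[[0,0,-2],0,255],[[0,0,-4],0,255],[[0,0,-4],0,255],[[0,0,-4],0,255],[[0,0,-4],0,255]]';python3 - <<'E'
from h import *
tool()
p,d=get_image("scene")
cv2.imwrite("pics/g2.png",cv2.resize(p[30:250,130:350],None,fx=2.5,fy=2.5)[:,:,::-1])
E
```

```text
clock: 3.55
position: [0.4327, -0.3042, 0.0111]
ee_rot: [3.128, -0.287, 0.001]
force: [0.3, 0.0, -0.4]
width: 0.224
clock: 4.05
position: [0.4322, -0.3039, 0.1926]
ee_rot: [3.128, -0.287, 0.0]
force: [1.0, -0.3, -0.1]
width: 0.003
t 4.05 pos [ 0.4322 -0.3039  0.1926] x [ 0.983 -0.182  0.   ] y [-0.182 -0.983  0.   ] z [ 0. -0. -1.] F [ 1.  -0.3 -0.1] w 0.3 q [ 0.51  0.28 -0.    1.81  0.    1.05 -1.24]
```

View pics/g2.png

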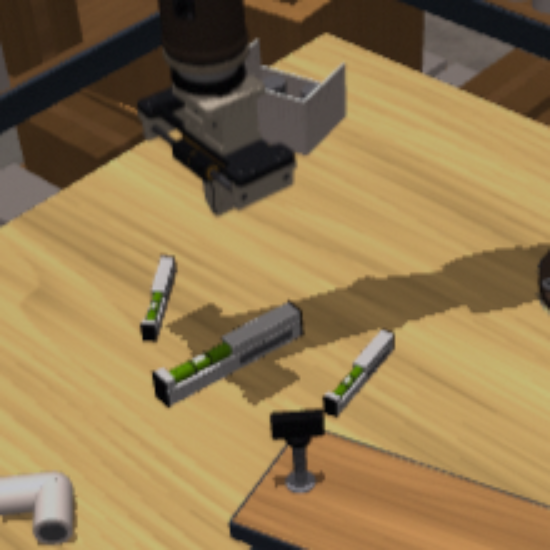

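Run:
```python
from h import *
for n in("top","scene"):
    p,d=get_image(n); C=cloud(n,d)
    for r in masks_of("level",n):
            m=r["region"]&(d>0); P=C[m]
            z=np.percentile(P[:,2],[5,50,95]); t=P[P[:,2]>z[2]-.006]
            print(n,round(r["score"],2),m.sum(),"z",z.round(3),"top",rect(t))
```

```text
top 0.52 247 z [0.014 0.025 0.03 ] top [  0.3666  -0.1641 134.4879  15.9534   9.2396]
scene 0.95 909 z [0.003 0.029 0.043] top [  0.4445  -0.3048 206.2057  32.5469  -9.6253]
scene 0.92 337 z [0.004 0.023 0.03 ] top [  0.3643  -0.1665 142.7518  20.0701   9.4149]
scene 0.64 267 z [0.002 0.024 0.031] top [  0.422   -0.455  143.7373  18.5804  34.643 ]
```

```bash
python3 -m crank '[[[0,0,0],0,100],[[0,0,0],0,100],[[0,0,4],0,100],[[0,0,4],0,100],[[0,0,4],0,100]]'; python3 -m crank '[[[0,0,3],0,100],[[0,0,2],0,100],[[0,0,1.2],0,100],[[0,0,0],0,255],[[0,0,0],0,255]]';python3 -m crank '[[[0,0,0],0,255]]'; python3 -m crank '[[[0,0,0],0,255]]';python3 -m crank '[[[0,0,0],0,255]]'; python3 -m crank '[[[0,0,0],0,255],[[0,0,0],0,255]]'; python3 -m crank '[[[0,0,0],0,255],[[0,0,0],0,255]]'
python3 - <<'E'
from h import *
tool()
p,d=get_image("scene")
cv2.imwrite("pics/g3.png",cv2.resize(p[90:250,130:350],None,fx=3,fy=3)[:,:,::-1])
E
```

```text
clock: 4.8
position: [0.4322, -0.3039, 0.069]
ee_rot: [-3.128, 0.287, 0.0]
force: [-0.1, -0.1, 0.5]
width: 0.393
clock: 5.3
position: [0.4328, -0.3042, 0.0092]
ee_rot: [3.128, -0.287, 0.0]
force: [0.3, -0.4, 0.6]
width: 0.48
clock: 5.4
position: [0.4333, -0.3046, 0.0099]
ee_rot: [3.128, -0.287, 0.003]
force: [-0.3, -0.1, -0.0]
width: 0.396
clock: 5.5
position: [0.4332, -0.3045, 0.0099]
ee_rot: [3.128, -0.287, 0.003]
force: [0.3, 0.4, -0.0]
width: 0.306
clock: 5.6
position: [0.433, -0.3044, 0.0096]
ee_rot: [3.128, -0.287, 0.002]
force: [-0.2, -0.1, -0.5]
width: 0.221
clock: 5.8
position: [0.4326, -0.3041, 0.0091]
ee_rot: [3.128, -0.287, 0.001]
force: [-0.1, -0.3, -0.2]
width: 0.043
clock: 6.0
position: [0.4325, -0.3041, 0.0088]
ee_rot: [3.128, -0.287, 0.0]
force: [-0.8, -0.4, -0.1]
width: 0.003
t 6.0 pos [ 0.4325 -0.3041  0.0088] x [ 0.983 -0.182  0.   ] y [-0.182 -0.983  0.   ] z [ 0. -0. -1.] F [-0.8 -0.4 -0.1] w 0.3 q [ 0.52  0.51 -0.01  2.    0.01  0.63 -1.25]
```

View pics/g3.png

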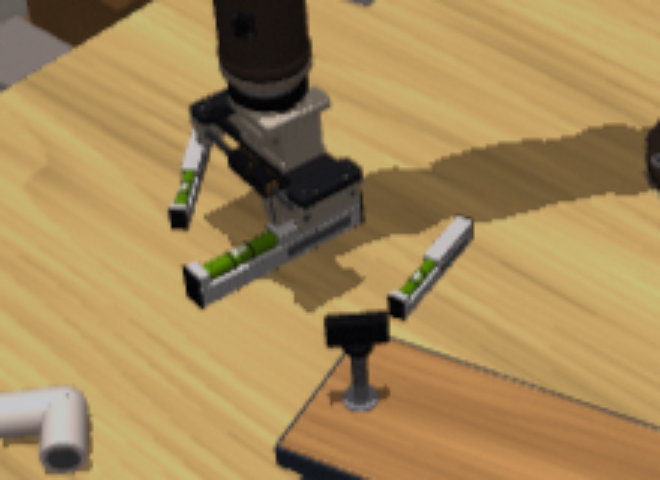

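Run:
```python
from h import *
s,R=tool()
for n in("scene","top"):
    p,d=get_image(n); C=cloud(n,d)
    print(n,proj(n,s["position"]),proj(n,s["position"]-[0,0,-.05]))
    m=(np.abs(C[...,0]-.43)<.16)&(np.abs(C[...,1]+.32)<.2)&(C[...,2]>.045)&(C[...,2]<.3)&(d>0)
    P=C[m]
    for a in np.arange(.045,.3,.015):
        Q=P[(P[:,2]>=a)&(P[:,2]<a+.015)]
        if len(Q)>8:
            q=(Q-s["position"])@R
            print(round(a,3),len(Q),"tool-frame min",q.min(0).round(3),"max",q.max(0).round(3))
```

```text
t 6.05 pos [ 0.4325 -0.3041  0.0088] x [ 0.983 -0.182 -0.   ] y [-0.182 -0.983  0.   ] z [-0. -0. -1.] F [0.  0.4 0.5] w 0.7 q [ 0.52  0.51 -0.01  2.    0.01  0.63 -1.25]
scene [225.11173294 171.94384143] [223.84232421 159.72186971]
0.045 17 tool-frame min [ 0.004 -0.016 -0.05 ] max [ 0.013  0.017 -0.038]
0.06 36 tool-frame min [-0.003 -0.017 -0.066] max [ 0.013  0.02  -0.051]
0.075 17 tool-frame min [ 0.006 -0.019 -0.079] max [ 0.014  0.014 -0.067]
0.105 112 tool-frame min [-0.035 -0.087 -0.111] max [ 0.038  0.089 -0.097]
0.12 255 tool-frame min [-0.034 -0.091 -0.126] max [ 0.039  0.091 -0.111]
0.135 241 tool-frame min [-0.036 -0.096 -0.141] max [ 0.039  0.099 -0.126]
0.15 417 tool-frame min [-0.036 -0.097 -0.156] max [ 0.038  0.098 -0.141]
0.165 115 tool-frame min [-0.022 -0.052 -0.171] max [ 0.029  0.021 -0.156]
0.18 73 tool-frame min [-0.022 -0.052 -0.186] max [ 0.026 -0.019 -0.172]
0.195 188 tool-frame min [-0.038 -0.052 -0.201] max [ 0.039  0.017 -0.186]
0.21 200 tool-frame min [-0.034 -0.051 -0.216] max [ 0.04   0.02  -0.201]
0.225 39 tool-frame min [-0.025 -0.041 -0.231] max 
[... 565 characters left out ...]
95 -0.155] max [ 0.037 -0.042 -0.141]
0.165 16 tool-frame min [-0.019 -0.051 -0.168] max [ 0.024 -0.049 -0.157]
0.18 24 tool-frame min [-0.02  -0.051 -0.186] max [ 0.022 -0.033 -0.172]
0.195 162 tool-frame min [-0.035 -0.051 -0.201] max [ 0.039 -0.01  -0.186]
0.21 58 tool-frame min [-0.034 -0.051 -0.207] max [ 0.036 -0.021 -0.201]
0.225 10 tool-frame min [-0.038 -0.043 -0.231] max [ 0.016 -0.016 -0.224]
0.24 50 tool-frame min [-0.041 -0.043 -0.246] max [ 0.031 -0.004 -0.231]
0.255 57 tool-frame min [-0.039 -0.042 -0.261] max [ 0.036 -0.008 -0.246]
0.27 29 tool-frame min [-0.026 -0.041 -0.275] max [ 0.03  -0.029 -0.261]
0.285 30 tool-frame min [-0.021 -0.041 -0.291] max [ 0.031 -0.032 -0.276]
```

```bash
python3 -m crank '[[[0,0,-2],0,100],[[0,0,-4],0,100],[[0,0,-4],0,100],[[0,0,-2],0,100],[[0,0,0],0,100]]'
python3 - <<'E'
from h import *
s,R=tool()
for n in ("scene",):
    p,d=get_image(n); C=cloud(n,d)
    m=(np.abs(C[...,0]-.43)<.16)&(np.abs(C[...,1]+.32)<.2)&(C[...,2]>.06)&(C[...,2]<.3)&(d>0)
    P=C[m]
    print(P[:,2].min())
    for a in np.arange(.06,.25,.01):
        Q=P[(P[:,2]>=a)&(P[:,2]<a+.01)]
        if len(Q)>1:
            q=(Q-s["position"])@R
            print(round(a,3),len(Q),"tool-frame min",q.min(0).round(3),"max",q.max(0).round(3))
    cv2.imwrite("pics/g4.png",cv2.resize(p[30:230,130:350],None,fx=3,fy=3)[:,:,::-1])
E
```

```text
clock: 6.65
position: [0.4344, -0.3052, 0.132]
ee_rot: [3.126, -0.287, 0.008]
force: [0.2, -0.4, -0.3]
width: 0.393
t 6.65 pos [ 0.4344 -0.3052  0.132 ] x [ 0.983 -0.182  0.006] y [-0.182 -0.983  0.002] z [ 0.005 -0.003 -1.   ] F [ 0.2 -0.4 -0.3] w 36.1 q [ 0.51  0.34 -0.    1.89  0.    0.91 -1.24]
0.1648979612451582
0.16 6 tool-frame min [-0.008 -0.02  -0.038] max [ 0.011  0.025 -0.033]
0.17 29 tool-frame min [-0.009 -0.032 -0.048] max [ 0.012  0.029 -0.038]
0.18 41 tool-frame min [-0.008 -0.034 -0.058] max [ 0.013  0.034 -0.048]
0.19 22 tool-frame min [ 0.005 -0.035 -0.067] max [ 0.012  0.036 -0.058]
0.2 19 tool-frame min [ 0.009 -0.033 -0.078] max [ 0.014  0.037 -0.068]
0.21 13 tool-frame min [ 0.009 -0.035 -0.088] max [ 0.014  0.036 -0.078]
0.22 9 tool-frame min [-0.005  0.019 -0.098] max [ 0.008  0.03  -0.089]
0.23 97 tool-frame min [-0.034 -0.087 -0.108] max [ 0.037  0.086 -0.099]
0.24 196 tool-frame min [-0.036 -0.089 -0.118] max [ 0.039  0.09  -0.108]
```

View pics/g4.png

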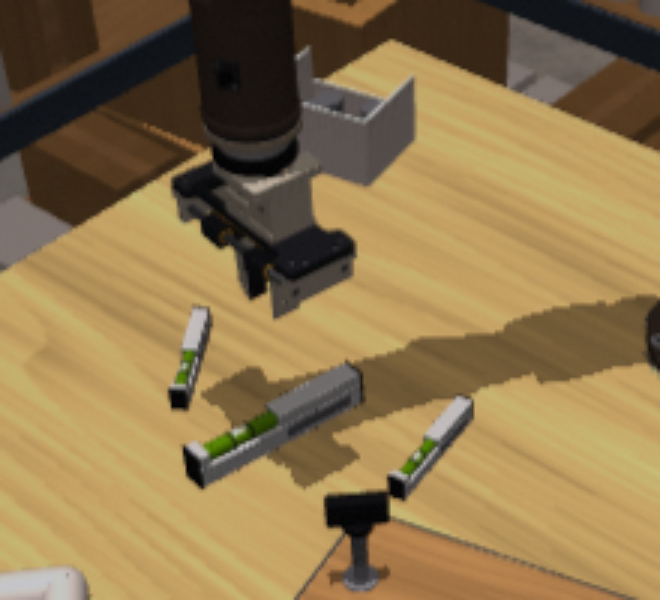

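The real fingertips are about 32 mm above the reported TCP (tips seen at z=0.164, reported 0.132), so the jaws closed just over the level's top. I'll correct for this and go 32 mm lower.

```bash
python3 -m crank '[[[0,0,4],0,100],[[0,0,4],0,100],[[0,0,3],0,100],[[0,0,1.5],0,100],[[0,0,0],0,100]]'; python3 -m crank '[[[0,0,1],0,100],[[0,0,1],0,100],[[0,0,0.6],0,100],[[0,0,0],0,255],[[0,0,0],0,255]]';python3 -m crank '[[[0,0,0],0,255],[[0,0,0],0,255],[[0,0,0],0,255],[[0,0,0],0,255]]' 45; python3 -m crank '[[[0,0,0],0,255],[[0,0,0],0,255]]'
python3 - <<'E'
from h import *
tool()
p,d=get_image("scene")
cv2.imwrite("pics/g5.png",cv2.resize(p[90:250,130:350],None,fx=3,fy=3)[:,:,::-1])
E
```

```text
clock: 7.2
position: [0.4298, -0.3024, 0.0004]
ee_rot: [-3.126, 0.286, 0.01]
force: [-1.2, 0.1, 0.4]
width: 0.607
clock: 7.7
position: [0.4326, -0.3041, -0.022]
ee_rot: [3.128, -0.287, 0.0]
force: [-0.6, -0.7, 0.4]
width: 0.48
clock: 8.1
position: [0.4329, -0.304, -0.0218]
ee_rot: [3.128, -0.286, 0.001]
force: [-0.8, 1.8, 5.8]
width: 0.282
clock: 8.3
position: [0.4328, -0.304, -0.0218]
ee_rot: [3.128, -0.286, 0.001]
force: [-1.0, 1.7, 5.9]
width: 0.282
t 8.3 pos [ 0.4328 -0.304  -0.0218] x [ 0.983 -0.182  0.001] y [-0.182 -0.983  0.   ] z [ 0.001 -0.    -1.   ] F [-1.   1.7  5.9] w 26.0 q [ 0.52  0.56 -0.01  2.01  0.01  0.56 -1.25]
```

View pics/g5.png

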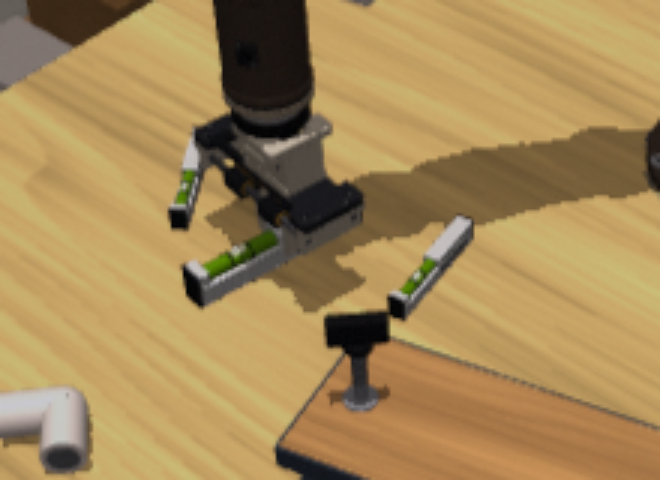

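```bash
python3 -m crank '[[[0,0,-2],0,255],[[0,0,-4.5],0,255],[[0,0,-5],0,255],[[0,0,-5],0,255],[[0,0,-4.5],0,255]]'; python3 -m crank '[[[0,0,-1],0,255],[[0.6,-3,0],0,255],[[0.6,-4,0],0,255],[[0.6,-4,0],0,255],[[0.6,-4,0],0,255]]';python3 -m crank '[[[0.6,-4,0],0,255],[[0.6,-4,0],0,255],[[0.6,-4,0],0,255],[[0.6,-4,0],0,255],[[0.6,-4,0],0,255]]'; python3 -m crank '[[[0.5,-3.5,0],0,255],[[0,-2,0],0,255],[[0,0,0],-8,255],[[0,0,0],-8.5,255],[[0,0,0],-8.5,255]]'; python3 -c "from h import *;tool()"
```

```text
clock: 8.85
position: [0.4321, -0.3041, 0.1901]
ee_rot: [3.128, -0.287, 0.001]
force: [1.3, -0.7, -1.8]
width: 0.282
clock: 9.35
position: [0.4828, -0.1595, 0.1967]
ee_rot: [-3.128, 0.288, 0.003]
force: [0.5, -0.4, -2.5]
width: 0.278
clock: 9.85
position: [0.5487, 0.0316, 0.1965]
ee_rot: [3.128, -0.287, -0.003]
force: [1.0, -0.8, -2.6]
width: 0.279
clock: 10.35
position: [0.5633, 0.0835, 0.1962]
ee_rot: [3.115, 0.408, -0.004]
force: [0.0, -0.5, -1.3]
width: 0.28
t 10.35 pos [0.5633 0.0835 0.1962] x [ 0.966  0.257 -0.003] y [ 0.257 -0.966 -0.   ] z [-0.002 -0.001 -1.   ] F [ 0.  -0.5 -1.3] w 25.8 q [-0.04  0.36 -0.28  1.69  0.11  1.11 -1.65]
```

```bash
python3 -m crank '[[[0,0,0],-8.5,255],[[0,0,0],-8.5,255],[[0,0,0],-8.5,255],[[0,0,0],-8.5,255],[[0,0,0],-8.5,255]]'; python3 -m crank '[[[0,0,0],-8.5,255],[[0,0,0],-8.5,255],[[0,0,0],-8.5,255],[[0,0,0],-8.5,255],[[0,0,0],-8.5,255]]';python3 -m crank '[[[0,0,0],-3,255],[[0,0,0],0,255],[[0,0,0],0,255]]'
python3 - <<'E'
from h import *
s,R=tool()
print(np.degrees(np.arctan2(R[1,0],R[0,0])))
p,d=get_image("scene")
cv2.imwrite("pics/g6.png",cv2.resize(p[90:310,200:400],None,fx=2.7,fy=2.7)[:,:,::-1])
p,d=get_image("top")
cv2.imwrite("pics/g6t.png",cv2.resize(p[130:290,170:370],None,fx=3.5,fy=3.5)[:,:,::-1])
E
```

```text
clock: 10.85
position: [0.5633, 0.0831, 0.1963]
ee_rot: [-2.755, -1.508, 0.003]
force: [0.5, 0.1, -1.7]
width: 0.28
clock: 11.35
position: [0.5634, 0.0831, 0.1964]
ee_rot: [-2.021, -2.403, 0.003]
force: [-0.4, 0.2, -2.0]
width: 0.282
clock: 11.65
position: [0.5637, 0.0831, 0.1969]
ee_rot: [-1.968, -2.448, 0.002]
force: [-0.6, -0.4, -2.5]
width: 0.277
t 11.65 pos [0.5637 0.0831 0.1969] x [-0.215  0.977  0.   ] y [ 0.977  0.215 -0.001] z [-0.001 -0.    -1.   ] F [-0.6 -0.4 -2.5] w 25.4 q [ 0.19  0.41 -0.6   1.67  0.25  1.14 -0.26]
102.40926268108586
```

View pics/g6.png

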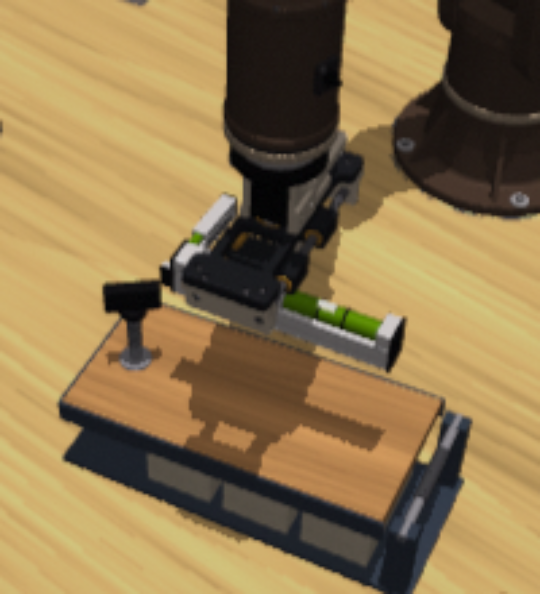

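View pics/g6t.png

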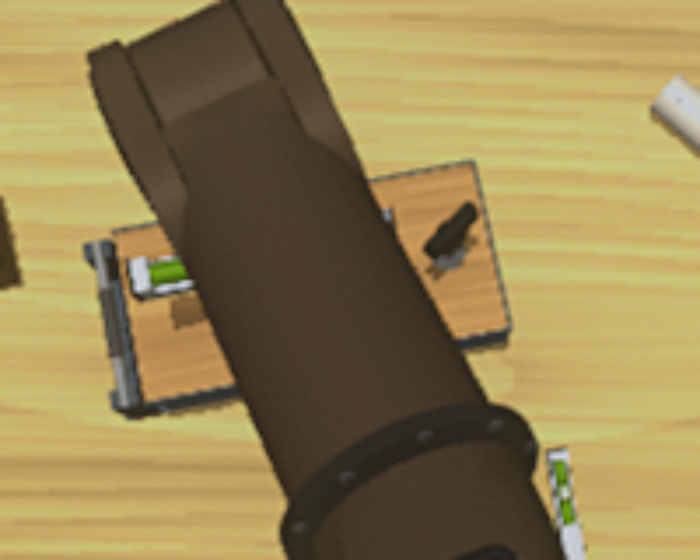

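```bash
python3 -m crank '[[[0,0,3],0,255],[[0,0,3],0,255],[[0,0,2.5],0,255],[[0,0,1.5],0,255],[[0,0,0.5],0,255]]'; python3 -m crank '[[[0,0,0],0,255],[[0,0,0.3],0,255],[[0,0,0.3],0,255]]';python3 -m crank '[[[0,0,0.2],0,255],[[0,0,0],0,255]]';python3 -m crank '[[[0,0,0.2],0,255],[[0,0,0],0,255]]'
```

```text
clock: 12.25
position: [0.5633, 0.0832, 0.0914]
ee_rot: [-1.965, -2.449, 0.003]
force: [0.1, 0.0, -1.8]
width: 0.282
clock: 12.55
position: [0.565, 0.0837, 0.0878]
ee_rot: [1.965, 2.449, 0.002]
force: [0.5, -0.5, -1.5]
width: 0.28
clock: 12.75
position: [0.5642, 0.0834, 0.0849]
ee_rot: [1.966, 2.45, 0.0]
force: [-0.3, 0.1, -1.5]
width: 0.278
clock: 12.95
position: [0.5641, 0.0834, 0.0827]
ee_rot: [1.966, 2.451, -0.0]
force: [0.1, -0.2, -2.3]
width: 0.283
```

```bash
python3 -m crank '[[[0,0,0.15],0,255],[[0,0,0],0,255]]';python3 -m crank '[[[0,0,0.15],0,255],[[0,0,0],0,255]]'
python3 - <<'E'
from h import *
p,d=get_image("scene")
cv2.imwrite("pics/g7.png",cv2.resize(p[130:310,210:390],None,fx=3.3,fy=3.3,interpolation=cv2.INTER_CUBIC)[:,:,::-1])
E
```

```text
clock: 13.15
position: [0.5644, 0.0833, 0.0816]
ee_rot: [1.966, 2.45, 0.0]
force: [-0.3, -2.5, 2.9]
width: 0.282
clock: 13.35
position: [0.5646, 0.083, 0.08]
ee_rot: [1.966, 2.449, 0.0]
force: [0.5, -4.3, 4.7]
width: 0.275
```

View pics/g7.png

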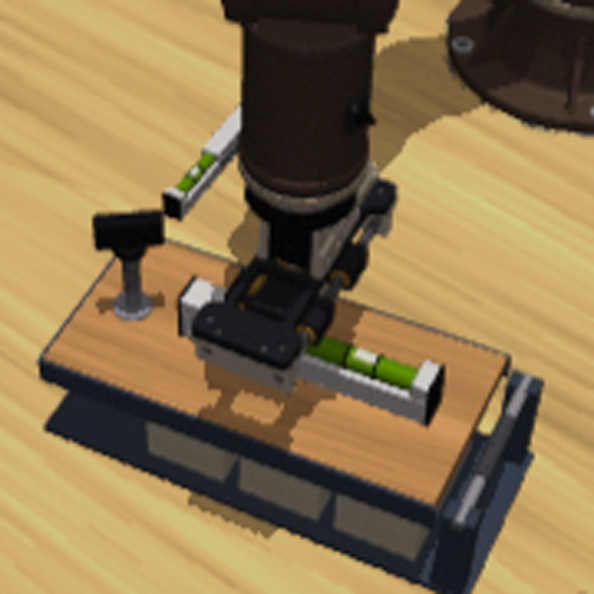

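The hinge-end edge of the level touches the board (4.7 N). Now I'll release and rise.

```bash
python3 -m crank '[[[0,0,0.1],0,255],[[0,0,0],0,150],[[0,0,0],0,120],[[0,0,0],0,120],[[0,0,0],0,120]]'; python3 -m crank '[[[0,0,0],0,120],[[0,0,-1],0,120],[[0,0,-3],0,120],[[0,0,-4],0,120],[[0,0,-3.5],0,120]]'
python3 - <<'E'
from h import *
tool()
p,d=get_image("scene"); C=cloud("scene",d)
cv2.imwrite("pics/g8.png",cv2.resize(p[130:310,210:390],None,fx=3.3,fy=3.3,interpolation=cv2.INTER_CUBIC)[:,:,::-1])
for r in masks_of("level","scene")[:4]:
  P=C[r["region"]&(d>0)]; z=np.percentile(P[:,2],95); print(r["score"],z,rect(P[P[:,2]>z-.012]))
E
```

```text
clock: 13.9
position: [0.5639, 0.0839, 0.0787]
ee_rot: [-1.965, -2.451, -0.0]
force: [0.1, -0.5, -0.6]
width: 0.527
clock: 14.4
position: [0.5641, 0.0838, 0.1962]
ee_rot: [1.965, 2.451, 0.001]
force: [0.3, 0.3, 0.2]
width: 0.53
t 14.4 pos [0.5641 0.0838 0.1962] x [-0.217  0.976  0.   ] y [0.976 0.217 0.001] z [ 0.001  0.001 -1.   ] F [0.3 0.3 0.2] w 48.8 q [ 0.19  0.41 -0.6   1.67  0.25  1.14 -0.26]
0.86 0.03104093686936901 [ 4.902000e-01 -8.130000e-02  4.412407e+02  7.348380e+01  3.408170e+01]
0.61 0.030369236735757203 [  0.4232  -0.4539 138.8506  19.5492  35.3207]
0.57 0.14333790658097037 [ 5.627000e-01  9.230000e-02  2.040883e+02  3.287640e+01 -7.826100e+01]
```

View pics/g8.png

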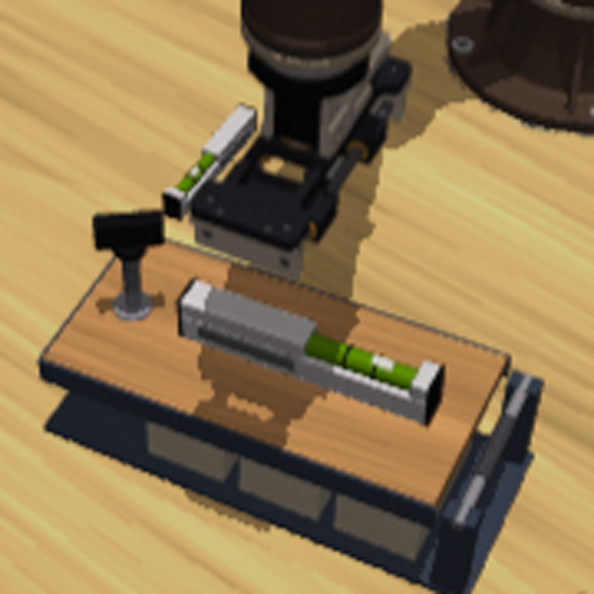

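The level lies flat on the board, bubble displaced to the hinge (high) end at crop (383,361). Next is the knob.

Run:
```python
from h import *
for n in("scene","top"):
    p,d=get_image(n); C=cloud(n,d)
    m=(np.hypot(C[...,0]-.597,C[...,1]+.05)<.045)&(C[...,2]>.172)&(C[...,2]<.206)&(d>0)
    P=C[m]; print(n,m.sum(),rect(P),P.mean(0).round(4),P.max(0))
    T=P[P[:,2]>np.percentile(P[:,2],90)-.006]; print(rect(T),len(T))
```

```text
scene 229 [ 5.95700e-01 -5.12000e-02  5.12634e+01  2.01831e+01 -4.99025e+01] [ 0.5984 -0.0488  0.1882] [ 0.61784207 -0.03044885  0.20100817]
[ 5.96400e-01 -5.05000e-02  5.11243e+01  1.88740e+01 -4.53749e+01] 105
top 114 [ 5.96100e-01 -5.03000e-02  5.11689e+01  1.62014e+01 -4.16320e+01] [ 0.5952 -0.05    0.1924] [ 0.61775722 -0.03069344  0.19997061]
[ 5.96800e-01 -5.01000e-02  5.04017e+01  1.45027e+01 -4.36598e+01] 88
```

```bash
python3 -m crank '[[[-3,0.1,0],0,120],[[-4,0.1,0],0,120],[[-4,0,0],0,120],[[-2.86,0,0],0,120],[[0,0,0],-8.5,120]]'; python3 -m crank '[[[0,0,0],-8.5,120],[[0,0,0],-8.5,120],[[0,0,0],-8.3,120],[[0,0,0],0,120],[[0,0,0],0,120]]'
python3 - <<'E'
from h import *
s,R=tool(); print(np.degrees(np.arctan2(R[1,0],R[0,0])), (np.array([.5965,-.051,.138])-s["position"])@R*100)
p,d=get_image("scene")
cv2.imwrite("pics/k1.png",cv2.resize(p[100:280,190:370],None,fx=3.3,fy=3.3,interpolation=cv2.INTER_CUBIC)[:,:,::-1])
E
```

```text
clock: 15.1
position: [0.5958, -0.0576, 0.192]
ee_rot: [-1.786, -2.583, 0.006]
force: [0.0, -0.3, -0.5]
width: 0.527
clock: 15.6
position: [0.5956, -0.0515, 0.1929]
ee_rot: [-1.174, -2.912, 0.0]
force: [-0.2, -0.3, -0.2]
width: 0.529
t 15.6 pos [ 0.5956 -0.0515  0.1929] x [-0.72   0.694  0.001] y [ 0.694  0.72  -0.001] z [-0.002  0.    -1.   ] F [-0.2 -0.3 -0.2] w 48.6 q [ 0.47  0.48 -0.69  1.6   0.33  1.18  0.51]
136.0833656233405 [-0.03981786  0.10363288  5.49377684]
```

View pics/k1.png

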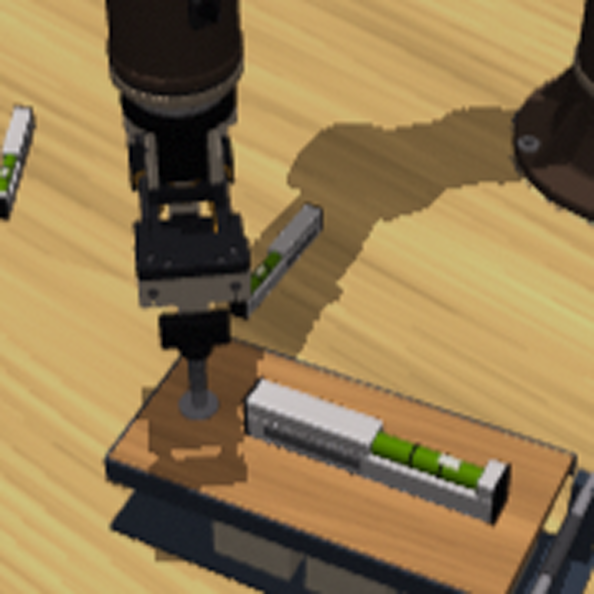

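```bash
python3 -m crank '[[[0,0.1,2],0,120],[[0,0,2],0,120],[[0,0,1.4],0,120],[[0,0,0],0,255],[[0,0,0],0,255]]' 40; python3 -m crank '[[[0,0,0],0,255],[[0,0,0],0,255],[[0,0,0],0,255],[[0,0,0],0,255],[[0,0,0],0,255]]'
cat >> h.py <<'E'
def bubble(name=None):
    p,d=get_image("scene"); hsv=cv2.cvtColor(p,cv2.COLOR_RGB2HSV); C=cloud("scene",d)
    # along level axis on vial top, sample image
    near=(np.hypot(C[...,0]-.555,C[...,1]-.13)<.1)&(C[...,2]>.115)&(d>0)
    g=near&(hsv[...,0]>30)&(hsv[...,0]<75)&(hsv[...,1]>110)
    P=C[g]; c=P.mean(0); u,s,v=np.linalg.svd(P-c); ax=v[0]*np.sign(v[0][1])
    t=(P-c)@ax; e=np.percentile(t,[1,99]); m=c+ax*e.mean()
    tt=np.arange(-.045,.0451,.001); q=proj("scene",m+tt[:,None]*ax)
    row=np.max([[cv2.getRectSubPix(p.astype(np.float32),(1,1),(float(a),float(b+k))).ravel() for a,b in q] for k in (-1,0,1)],0)
    sat=row.max(1)-row.min(1)
    print("green ext",e.round(4),"axis",ax.round(4),"mid",m.round(3))
    print("R-chan", [(int(round(a*1000)),int(r[0]),int(r[1])) for a,r in zip(tt[::2],row[::2])])
    r=row[:,0]; w=np.clip(r-0.6*r[5:-5].max(),0,None); w[:3]=0;w[-3:]=0
    print("BUBBLE est mm",round(float((w*tt).sum()/w.sum()*1000),1))
    if name: cv2.imwrite(name,cv2.resize(p[130:290,200:390],None,fx=4,fy=3.7,interpolation=cv2.INTER_CUBIC)[:,:,::-1])
E
python3 - <<'E'
from h import *
tool(); bubble("pics/k2.png")
E
```

```text
clock: 16.15
position: [0.5969, -0.0505, 0.1401]
ee_rot: [-1.169, -2.916, -0.0]
force: [0.4, 0.1, -0.3]
width: 0.404
clock: 16.65
position: [0.597, -0.0509, 0.1405]
ee_rot: [1.169, 2.915, -0.0]
force: [-2.9, -1.1, 5.6]
width: 0.151
t 16.65 pos [ 0.597  -0.0509  0.1405] x [-0.723  0.691 -0.001] y [0.691 0.723 0.   ] z [ 0.001 -0.001 -1.   ] F [-2.9 -1.1  5.6] w 13.9 q [ 0.45  0.53 -0.68  1.66  0.37  1.08  0.48]
green ext [-0.0396  0.0409] axis [-0.21    0.9775  0.0186] mid [0.557 0.135 0.137]
R-chan [(-45, 201, 196), (-43, 187, 185), (-41, 128, 140), (-39, 95, 131), (-37, 90, 135), (-35, 90, 136), (-33, 90, 135), (-31, 89, 135), (-29, 90, 137), (-27, 90, 136), (-25, 89, 135), (-23, 90, 135), (-21, 90, 135), (-19, 90, 135), (-17, 90, 135), (-15, 90, 134), (-13, 77, 115), (-11, 58, 84), (-9, 71, 109), (-7, 85, 127), (-5, 89, 135), (-3, 89, 135), (-1, 90, 135), (1, 89, 135), (3, 89, 134), (5, 90, 134), (7, 95, 137), (9, 111, 144), (11, 134, 147), (13, 143, 147), (15, 152, 161), (17, 169, 175), (19, 159, 170), (21, 160, 171), (23, 160, 170), (25, 150, 163), (27, 95, 133), (29, 88, 132), (31, 89, 133), (33, 88, 133), (35, 87, 132), (37, 87, 132), (39, 89, 133), (41, 122, 143), (43, 184, 182), (45, 200, 195)]
BUBBLE est mm 14.7
```

View pics/k2.png

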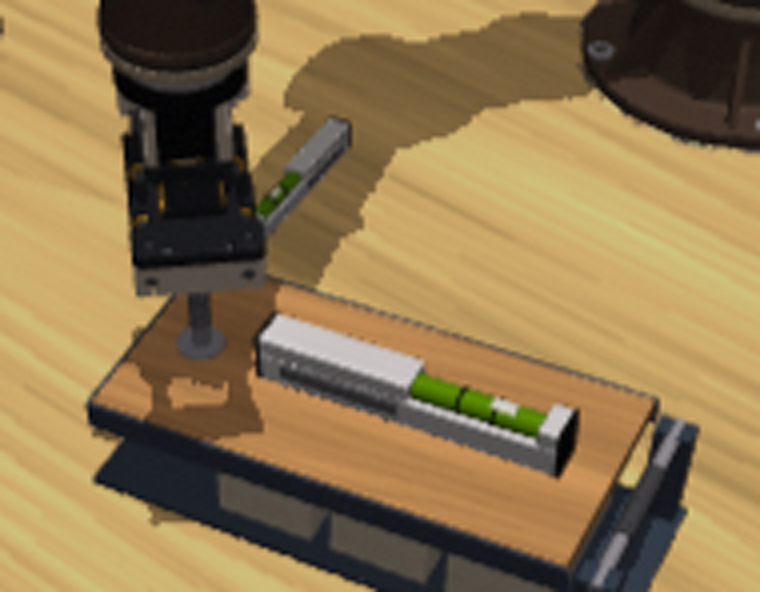

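Knob gripped (13.9 mm). The bubble centre is about +17.5 mm, so roughly 35 mrad off, and the knob needs about 2.3 rad (134°).

```bash
python3 -m crank '[[[0,0,0],8,255],[[0,0,0],8,255],[[0,0,0],8,255],[[0,0,0],8,255],[[0,0,0],8,255]]'; python3 -m crank '[[[0,0,0],8,255],[[0,0,0],8,255],[[0,0,0],8,255],[[0,0,0],8,255],[[0,0,0],8,255]]'
python3 - <<'E'
from h import *
s,R=tool(); print(np.degrees(np.arctan2(R[1,0],R[0,0])))
E
```

```text
clock: 17.2
position: [0.596, -0.0514, 0.1405]
ee_rot: [2.102, 2.334, -0.003]
force: [-6.7, -2.2, 9.0]
width: 0.149
clock: 17.7
position: [0.5949, -0.0512, 0.1405]
ee_rot: [-2.773, -1.475, 0.005]
force: [-11.0, -1.7, 12.8]
width: 0.147
t 17.7 pos [ 0.5949 -0.0512  0.1405] x [ 0.559  0.829 -0.003] y [ 0.829 -0.559 -0.002] z [-0.003 -0.001 -1.   ] F [-11.   -1.7  12.8] w 13.5 q [ 0.23  0.47 -0.34  1.68  0.18  1.03 -0.76]
55.998922318892724
```

```bash
python3 -m crank '[[[-0.1,-0.15,-0.1],8,255],[[0,0,0],8,255],[[0,0,0],8,255],[[0,0,0],8,255]]'; python3 -m crank '[[[0,0,0],0,255],[[0,0,0],0,255],[[0,0,0],0,255],[[0,0,0],0,255],[[0,0,0],0,255]]';python3 -m crank '[[[0,0,0],0,255],[[0,0,0],0,255],[[0,0,0],0,255],[[0,0,0],0,255],[[0,0,0],0,255]]'
python3 - <<'E'
from h import *
s,R=tool(); print(np.degrees(np.arctan2(R[1,0],R[0,0]))); bubble("pics/k3.png")
E
```

```text
clock: 18.1
position: [0.5943, -0.0505, 0.1405]
ee_rot: [-3.072, -0.654, 0.002]
force: [-2.0, 0.6, -0.9]
width: 0.15
clock: 18.6
position: [0.5943, -0.0505, 0.1405]
ee_rot: [-3.07, -0.664, 0.002]
force: [-5.1, 1.2, -0.2]
width: 0.149
clock: 19.1
position: [0.5943, -0.0505, 0.1406]
ee_rot: [-3.07, -0.664, 0.002]
force: [-6.3, 0.5, 0.2]
width: 0.15
t 19.1 pos [ 0.5943 -0.0505  0.1406] x [ 0.911  0.413 -0.001] y [ 0.413 -0.911 -0.001] z [-0.001  0.    -1.   ] F [-6.3  0.5  0.2] w 13.8 q [ 0.15  0.45 -0.21  1.7   0.11  1.01 -1.25]
24.409668008331334
green ext [-0.0409  0.04  ] axis [-0.2118  0.9773  0.0107] mid [0.556 0.136 0.14 ]
R-chan [(-45, 206, 202), (-43, 182, 181), (-41, 123, 144), (-39, 89, 132), (-37, 91, 138), (-35, 91, 137), (-33, 91, 137), (-31, 93, 138), (-29, 92, 139), (-27, 92, 138), (-25, 92, 138), (-23, 92, 138), (-21, 92, 138), (-19, 90, 137), (-17, 93, 139), (-15, 91, 136), (-13, 81, 121), (-11, 48, 69), (-9, 70, 104), (-7, 101, 138), (-5, 131, 158), (-3, 178, 183), (-1, 179, 183), (1, 175, 181), (3, 175, 182), (5, 175, 181), (7, 174, 181), (9, 164, 173), (11, 116, 128), (13, 57, 84), (15, 85, 125), (17, 92, 138), (19, 92, 138), (21, 92, 138), (23, 93, 139), (25, 93, 140), (27, 92, 139), (29, 93, 138), (31, 93, 139), (33, 92, 139), (35, 92, 138), (37, 93, 139), (39, 93, 139), (41, 122, 144), (43, 179, 181), (45, 200, 195)]
BUBBLE est mm 2.0
```

View pics/k3.png

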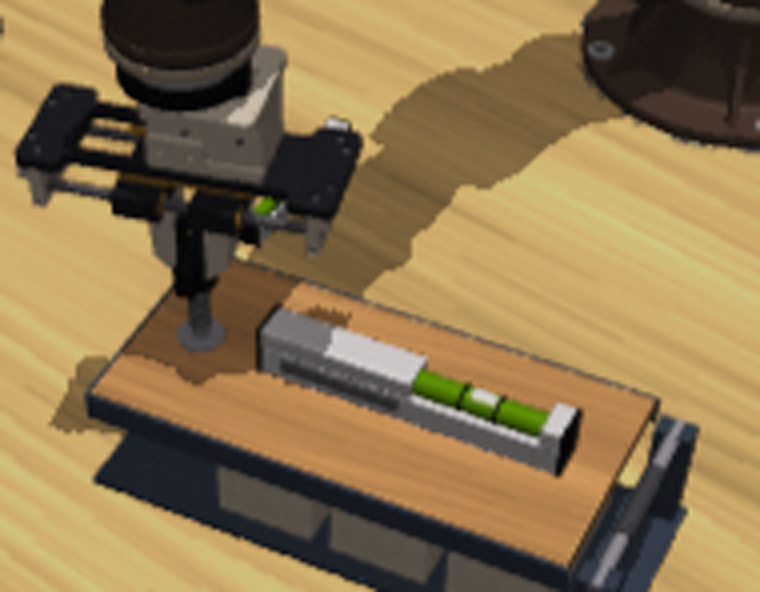

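Bubble at about +2 mm (rings centred near +0.7, bubble centre 2.6). I'll turn about 14° more.

```bash
python3 -m crank '[[[0,-0.05,0],7,255],[[0,0,0],7,255],[[0,0,0],0,255],[[0,0,0],0,255],[[0,0,0],0,255]]'; python3 -m crank '[[[0,0,0],0,255],[[0,0,0],0,255],[[0,0,0],0,255],[[0,0,0],0,255],[[0,0,0],0,255]]';python3 -m crank '[[[0,0,0],0,255],[[0,0,0],0,255],[[0,0,0],0,255],[[0,0,0],0,255],[[0,0,0],0,255]]'
python3 - <<'E'
from h import *
s,R=tool(); print(np.degrees(np.arctan2(R[1,0],R[0,0]))); bubble("pics/k4.png")
E
```

```text
clock: 19.65
position: [0.5942, -0.0501, 0.1406]
ee_rot: [-3.128, -0.289, 0.002]
force: [-4.9, 1.6, -0.8]
width: 0.153
clock: 20.15
position: [0.5942, -0.0502, 0.1405]
ee_rot: [-3.128, -0.289, 0.002]
force: [-5.2, 0.2, -1.3]
width: 0.151
clock: 20.65
position: [0.5942, -0.0501, 0.1405]
ee_rot: [-3.128, -0.289, 0.002]
force: [-5.5, 1.0, -0.5]
width: 0.147
t 20.65 pos [ 0.5942 -0.0501  0.1405] x [ 0.983  0.183 -0.001] y [ 0.183 -0.983 -0.   ] z [-0.001  0.    -1.   ] F [-5.5  1.  -0.5] w 13.5 q [ 0.1   0.44 -0.15  1.7   0.08  1.01 -1.46]
10.565742874461275
green ext [-0.0409  0.0404] axis [-0.2205  0.9754 -0.0022] mid [0.557 0.137 0.141]
R-chan [(-45, 204, 201), (-43, 183, 183), (-41, 118, 141), (-39, 89, 131), (-37, 91, 137), (-35, 91, 137), (-33, 91, 136), (-31, 92, 137), (-29, 92, 137), (-27, 91, 137), (-25, 91, 137), (-23, 91, 137), (-21, 91, 137), (-19, 91, 137), (-17, 92, 138), (-15, 90, 135), (-13, 81, 120), (-11, 56, 78), (-9, 76, 106), (-7, 127, 148), (-5, 163, 175), (-3, 181, 185), (-1, 178, 184), (1, 170, 180), (3, 172, 180), (5, 175, 180), (7, 171, 177), (9, 118, 145), (11, 72, 100), (13, 55, 85), (15, 79, 121), (17, 90, 136), (19, 92, 138), (21, 92, 138), (23, 92, 138), (25, 93, 140), (27, 93, 139), (29, 92, 139), (31, 93, 140), (33, 92, 139), (35, 92, 139), (37, 93, 140), (39, 94, 139), (41, 118, 143), (43, 190, 187), (45, 203, 197)]
BUBBLE est mm 0.7
```

View pics/k4.png

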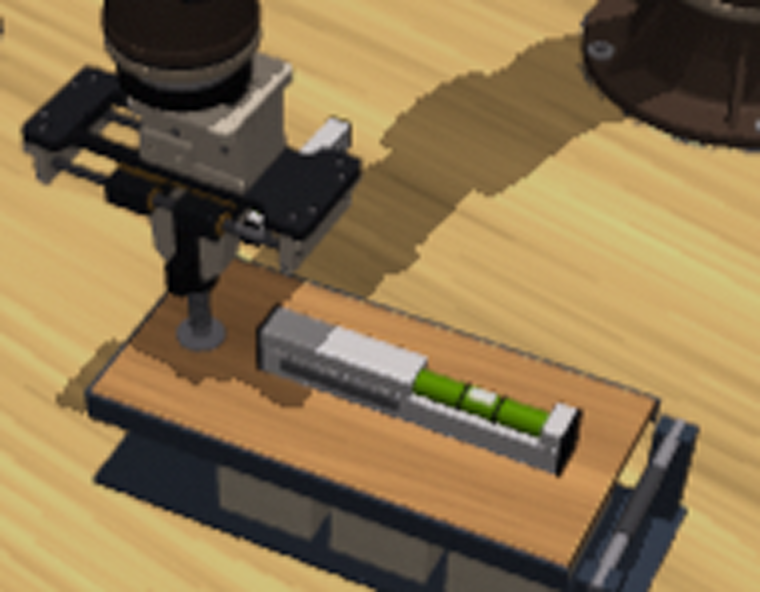

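The bubble is centred between the rings. I'll release the knob and lift.

```bash
python3 -m crank '[[[0,0,0],0,120],[[0,0,0],0,120],[[0,0,0],0,120],[[0,0,0],0,120],[[0,0,-1],0,120]]'; python3 -m crank '[[[0,0,-3],0,120],[[0,0,-3],0,255],[[0,0,0],0,255],[[0,0,0],0,255],[[0,0,0],0,255]]'
python3 - <<'E'
from h import *
s,R=tool(); print(np.degrees(np.arctan2(R[1,0],R[0,0]))); bubble()
p,d=get_image("scene"); C=cloud("scene",d)
m=(np.abs(C[...,0]-.56)<.06)&(C[...,1]>-.03)&(C[...,1]<.21)&(C[...,2]>.125)&(C[...,2]<.16)&(d>0)
print(rect(C[m]),np.percentile(C[m][:,2],95))
print(rect(C[m&(C[...,2]>.141)]),m.sum())
E
```

```text
clock: 21.2
position: [0.5941, -0.0503, 0.1501]
ee_rot: [-3.129, -0.284, 0.003]
force: [1.0, 0.3, 0.6]
width: 0.512
clock: 21.7
position: [0.5943, -0.0503, 0.2103]
ee_rot: [3.129, 0.283, -0.002]
force: [-0.1, -0.1, -0.8]
width: 0.232
t 21.7 pos [ 0.5943 -0.0503  0.2103] x [ 0.984  0.179 -0.001] y [ 0.179 -0.984 -0.   ] z [-0.001 -0.    -1.   ] F [-0.1 -0.1 -0.8] w 21.4 q [ 0.11  0.38 -0.15  1.61  0.06  1.15 -1.45]
10.336930678443032
green ext [-0.0411  0.0402] axis [-0.2201  0.9755 -0.0021] mid [0.557 0.136 0.141]
R-chan [(-45, 203, 198), (-43, 190, 187), (-41, 135, 149), (-39, 87, 126), (-37, 90, 135), (-35, 90, 135), (-33, 89, 135), (-31, 90, 135), (-29, 91, 136), (-27, 90, 135), (-25, 90, 135), (-23, 90, 136), (-21, 91, 137), (-19, 90, 136), (-17, 90, 136), (-15, 89, 134), (-13, 86, 130), (-11, 62, 89), (-9, 67, 91), (-7, 109, 132), (-5, 156, 170), (-3, 177, 180), (-1, 178, 182), (1, 171, 178), (3, 166, 176), (5, 173, 179), (7, 170, 176), (9, 132, 152), (11, 83, 113), (13, 50, 76), (15, 73, 112), (17, 87, 131), (19, 91, 137), (21, 91, 137), (23, 92, 137), (25, 93, 139), (27, 92, 137), (29, 92, 137), (31, 93, 137), (33, 92, 136), (35, 91, 136), (37, 91, 137), (39, 93, 138), (41, 97, 138), (43, 168, 171), (45, 199, 193)]
BUBBLE est mm -1.5
[ 5.626000e-01  9.300000e-02  2.057529e+02  3.013450e+01 -7.712130e+01] 0.14875357478752654
[ 5.626000e-01  9.300000e-02  2.054495e+02  2.983960e+01 -7.722830e+01] 1048
```

```bash
python3 -m crank '[[[-0.1,-2.5,0],0,255],[[-0.2,-4,0],0,255],[[-0.2,-4,0],0,255],[[0,-2.6,0],0,255],[[0,0,0],-8.4,255]]'; python3 -m crank '[[[0,0,0],-8.4,255],[[0,0,0],-8.4,255],[[0,0,0],-8.4,255],[[0,0,0],-8.4,255],[[0,0,0],-8.4,255]]'; python3 -m crank '[[[0,0,0],-8.4,255],[[0,0,0],-8.4,255],[[0,0,0],-8.4,255],[[0,0,0],-8.4,255],[[0,0,0],-8.4,255]]';python3 -m crank '[[[0,0,2],0,255],[[0,0,3],0,255],[[0,0,2],0,255],[[0,0,1],0,255],[[0,0,0],0,255]]'
python3 - <<'E'
from h import *
s,R=tool(); print(np.degrees(np.arctan2(R[1,0],R[0,0])), (np.array([.566,.0775,.113])-s["position"])@R*100)
bubble("pics/p1.png")
E
```

```text
clock: 22.3
position: [0.5648, 0.0833, 0.2102]
ee_rot: [-3.096, -0.521, 0.002]
force: [-0.5, -1.3, -0.1]
width: 0.005
clock: 22.8
position: [0.5659, 0.0776, 0.21]
ee_rot: [-2.705, -1.596, 0.002]
force: [-0.2, 0.1, -0.0]
width: 0.008
clock: 23.3
position: [0.566, 0.0776, 0.21]
ee_rot: [-1.953, -2.459, 0.002]
force: [-0.4, 0.0, -0.6]
width: 0.003
clock: 23.8
position: [0.5653, 0.0775, 0.1292]
ee_rot: [-1.96, -2.452, 0.004]
force: [-0.2, 0.9, 0.2]
width: 0.002
t 23.8 pos [0.5653 0.0775 0.1292] x [-0.221  0.975  0.   ] y [ 0.975  0.221 -0.003] z [-0.003 -0.    -1.   ] F [-0.2  0.9  0.2] w 0.2 q [ 0.14  0.46 -0.51  1.75  0.26  1.   -0.25]
102.74002372205231 [-0.01270837  0.07207637  1.6243408 ]
green ext [-0.0411  0.0403] axis [-0.2178  0.976   0.0024] mid [0.556 0.137 0.141]
R-chan [(-45, 123, 119), (-43, 114, 113), (-41, 74, 89), (-39, 54, 79), (-37, 52, 80), (-35, 52, 80), (-33, 52, 80), (-31, 52, 81), (-29, 52, 81), (-27, 52, 81), (-25, 52, 81), (-23, 64, 97), (-21, 77, 118), (-19, 92, 138), (-17, 92, 138), (-15, 90, 136), (-13, 80, 119), (-11, 57, 79), (-9, 78, 111), (-7, 132, 152), (-5, 165, 177), (-3, 181, 185), (-1, 180, 185), (1, 171, 180), (3, 173, 181), (5, 175, 182), (7, 170, 178), (9, 115, 144), (11, 70, 98), (13, 57, 87), (15, 80, 123), (17, 93, 140), (19, 93, 140), (21, 93, 139), (23, 94, 141), (25, 95, 142), (27, 94, 140), (29, 94, 140), (31, 95, 140), (33, 94, 140), (35, 94, 139), (37, 94, 140), (39, 95, 140), (41, 122, 145), (43, 194, 191), (45, 206, 200)]
BUBBLE est mm 3.3
```

View pics/p1.png

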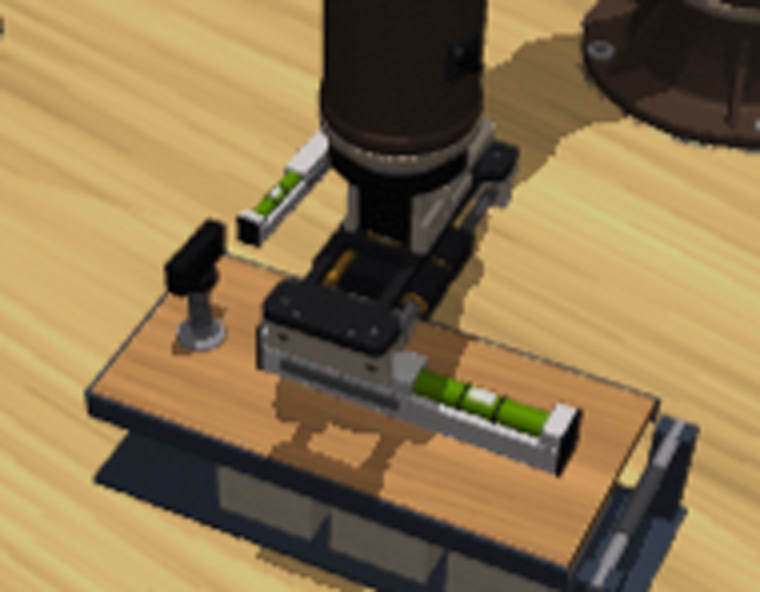

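Bubble still centred and the shut fingers are just above the solid half. Going down slowly.

```bash
python3 -m crank '[[[0,0.05,0.5],0,255],[[0,0,0.3],0,255],[[0,0,0],0,255]]'; python3 -m crank '[[[0,0,0.2],0,255],[[0,0,0],0,255]]'; python3 -m crank '[[[0,0,0.2],0,255],[[0,0,0],0,255]]'
```

```text
clock: 24.15
position: [0.567, 0.0778, 0.123]
ee_rot: [1.961, 2.454, 0.0]
force: [-0.3, 0.9, -0.6]
width: 0.008
clock: 24.35
position: [0.5669, 0.0778, 0.1208]
ee_rot: [1.962, 2.454, 0.0]
force: [0.3, 0.1, 0.2]
width: 0.008
clock: 24.55
position: [0.5668, 0.0778, 0.1186]
ee_rot: [-1.961, -2.454, 0.0]
force: [0.2, -0.1, 0.2]
width: 0.006
```

```bash
python3 -m crank '[[[0,0,0.15],0,255],[[0,0,0],0,255]]'; python3 -m crank '[[[0,0,0.15],0,255],[[0,0,0],0,255]]'; python3 -m crank '[[[0,0,0.1],0,255],[[0,0,0],0,255]]'
```

```text
clock: 24.75
position: [0.5668, 0.0778, 0.1171]
ee_rot: [-1.961, -2.454, 0.0]
force: [-0.4, 0.4, -0.4]
width: 0.003
clock: 24.95
position: [0.5668, 0.0778, 0.1156]
ee_rot: [-1.961, -2.454, 0.0]
force: [-0.7, -0.5, -0.2]
width: 0.002
clock: 25.15
position: [0.5668, 0.0778, 0.1147]
ee_rot: [-1.961, -2.454, 0.0]
force: [-0.2, -0.9, -0.3]
width: 0.004
```

```bash
for i in 1 ; do python3 -m crank '[[[0,0,0.1],0,255],[[0,0,0],0,255]]'; done; python3 -m crank '[[[0,0,0.1],0,255],[[0,0,0],0,255]]'; python3 -m crank '[[[0,0,0.1],0,255],[[0,0,0],0,255]]'
```

```text
clock: 25.35
position: [0.5668, 0.0778, 0.1137]
ee_rot: [-1.961, -2.454, 0.0]
force: [-0.2, 0.4, -0.1]
width: 0.006
clock: 25.55
position: [0.5668, 0.0778, 0.1127]
ee_rot: [-1.961, -2.454, 0.0]
force: [0.6, 0.3, -0.5]
width: 0.005
clock: 25.75
position: [0.5671, 0.0779, 0.1124]
ee_rot: [1.961, 2.454, 0.0]
force: [-1.9, -1.0, 5.8]
width: 0.004
```

```bash
python3 -m crank '[[[0,0,0.06],0,255],[[0,0,0],0,255],[[0,0,0],0,255],[[0,0,0],0,255],[[0,0,0],0,255]]';python3 -m crank '[[[0,0,0],0,255],[[0,0,0],0,255],[[0,0,0],0,255],[[0,0,0],0,255],[[0,0,0],0,255]]'
```

```text
clock: 26.25
position: [0.5672, 0.0779, 0.1123]
ee_rot: [1.961, 2.453, 0.001]
force: [-3.9, -2.2, 10.9]
width: 0.0
clock: 26.75
position: [0.5672, 0.0779, 0.1123]
ee_rot: [1.961, 2.453, 0.001]
force: [-3.1, -1.1, 11.2]
width: -0.0
```

```bash
python3 -m crank '[[[0,0,0.03],0,255],[[0,0,0],0,255],[[0,0,0],0,255],[[0,0,0],0,255],[[0,0,0],0,255]]';python3 -m crank '[[[0,0,0],0,255],[[0,0,0],0,255],[[0,0,0],0,255],[[0,0,0],0,255],[[0,0,0],0,255]]'; python3 -m crank '[[[0,0,0],0,255],[[0,0,0],0,255],[[0,0,0],0,255],[[0,0,0],0,255],[[0,0,0],0,255]]'
python3 - <<'E'
from h import *
tool(); bubble("pics/p2.png")
for l in("tape","elbow","carton"): print(l,[(round(r["score"],2),np.round(r["location"],3)) for r in look_for(l,"scene")[:1]])
E
```

```text
clock: 27.25
position: [0.5674, 0.0779, 0.1123]
ee_rot: [1.961, 2.453, 0.001]
force: [-4.0, -1.6, 12.6]
width: 0.009
clock: 27.75
position: [0.5674, 0.0779, 0.1123]
ee_rot: [1.961, 2.453, 0.001]
force: [-3.9, -1.7, 12.3]
width: 0.004
clock: 28.25
position: [0.5674, 0.0779, 0.1123]
ee_rot: [1.961, 2.453, 0.001]
force: [-3.6, -1.9, 13.2]
width: 0.01
t 28.25 pos [0.5674 0.0779 0.1123] x [-0.22   0.975 -0.001] y [0.975 0.22  0.001] z [ 0.001 -0.    -1.   ] F [-3.6 -1.9 13.2] w 0.9 q [ 0.13  0.48 -0.5   1.77  0.28  0.96 -0.26]
green ext [-0.041   0.0397] axis [-0.219   0.9757  0.0062] mid [0.557 0.136 0.141]
R-chan [(-45, 122, 119), (-43, 114, 112), (-41, 84, 94), (-39, 54, 80), (-37, 52, 81), (-35, 52, 81), (-33, 52, 81), (-31, 53, 81), (-29, 53, 80), (-27, 53, 80), (-25, 53, 81), (-23, 53, 82), (-21, 61, 94), (-19, 76, 116), (-17, 88, 131), (-15, 92, 137), (-13, 86, 129), (-11, 56, 80), (-9, 73, 101), (-7, 114, 143), (-5, 152, 167), (-3, 178, 183), (-1, 179, 184), (1, 176, 183), (3, 176, 183), (5, 175, 182), (7, 173, 182), (9, 153, 169), (11, 107, 129), (13, 55, 84), (15, 76, 115), (17, 91, 136), (19, 94, 140), (21, 93, 140), (23, 93, 140), (25, 95, 142), (27, 94, 140), (29, 92, 139), (31, 95, 141), (33, 94, 140), (35, 94, 140), (37, 95, 141), (39, 96, 142), (41, 115, 144), (43, 176, 179), (45, 203, 198)]
BUBBLE est mm 3.6
tape [(0.9, array([0.377, 0.423, 0.023]))]
elbow [(0.57, array([ 0.761, -0.284,  0.039]))]
carton [(0.74, array([0.624, 0.423, 0.073]))]
```

View pics/p2.png

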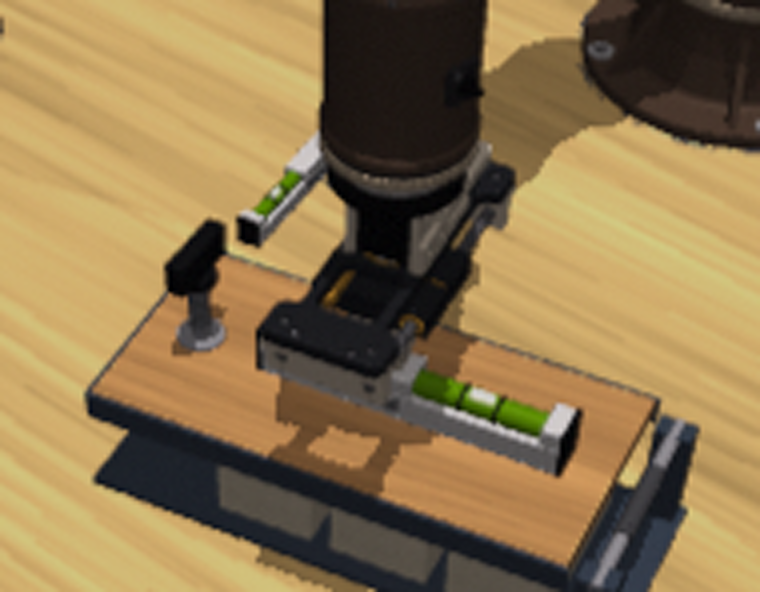

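The bubble sits between the rings (about +0.7 mm by its edges against the ring lines), the push is a steady 12–13 N, and the bystanders haven't moved. Handing in.

```bash
python3 -c "
from cell import *
print(workorder.sign_off())"
```

```text
the job is handed in; nothing more can be done
None
```

I laid the long (203 mm) spirit level lengthways on the shelf board and turned the wing knob clockwise by about 126° until the bubble centred. I handed in with the level pressed down by the shut fingers; the sign-off gave no verdict.

**Last checks (t = 28.25 s):**
- **Push:** 12–13 N vertically, steady over the last 1.5 s, with about 4 N sideways.
- **Bubble:** between the two lines, about 0.7 mm off the middle when I compare its edges with the ring lines.
- **Level position:** centre at about (0.563, 0.093) m before pressing, which is within about 6 mm of my estimate of deck_mid and nearly parallel to the board. After pressing I only looked at the picture and did not re-measure its position.
- **Tape, elbow and carton:** where they started, within about 5 mm of the first detections.

**What failed or disagreed:**
- **Missed grasps:** the first two attempts to grip the level closed on air just above it. The camera's depth picture showed the real fingertips about 32 mm above the reported TCP height. I allowed for that offset from then on, and nothing was disturbed.
- **Bubble script:** its automatic estimate ranged from −1.5 to 3.6 mm in pictures where the bubble looked centred, because bright edges around the vial threw it off. I therefore judged the bubble by its edges and the ring lines.

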